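# Tighten the winged clamp screw on a filter holder

### The job

Tighten the orange three-winged screw of the service clamp, clockwise seen from above, until it comes up against its stop and the foot sits on the neck of the filter holder, so that the holder is held fast for cleaning. Push the wings round with your fingertips, stroke after stroke: do not grip a wing between the fingers. Leave the filter holder lying where it is and do not disturb the other things on the worktop; finish clear of the clamp.

Things in the scene. Friction and masses are not known exactly. Their poses are not given: they have to be found in the camera images.
- clamp_stand: Service clamp, fixed to the worktop. Origin: on the worktop, exactly under the screw's vertical axis; z up; its -x is the open front (towards the robot, yaw up to 0.35 rad off), +x the back. Aluminium base plate: x from -46 to +66, y from -148 to +92, 8 thick. Grey spine at the back: x 52 to 66, 56 wide, 132 high, with two arms reaching forward to the axis; the wings turn between them.
- lower_arm (a point): Top of the clamp's lower grey arm, on the screw's axis, 74 above the worktop. The arm is 12 thick, 32 wide in the clamp's y, from the spine to a rounded nose 19 in front of the axis.
- upper_arm (a point): Top of the clamp's upper grey arm, on the axis, 132 above the worktop. The arm is 10 thick, 26 wide in y, from the spine to a rounded nose 16 in front of the axis. A finger from above can stand between the wings at the front and both sides but cannot pass this arm behind the axis: the head is turned in separate strokes, taking the next wing each time.
- clamp_screw: The screw as a whole: steel thread with a round black foot 20 across at its lower end. Origin: centre of the foot's underside, on the axis. It goes straight down 1.5 mm for each radian that the winged head is turned clockwise; the foot meets the filter holder's neck just before the stop.
- wing_head (a joint): Turn of the orange winged head in rad, growing clockwise seen from above (tightening); 0 fully slack, 6.3 at the hard stop (tight). Starts between 0 and 1.6. It turns with about 0.07 N m of friction (2 N at a wing), stays where it is left and does not coast.
- head_center (a point): Centre of the orange head, on the axis, at half the wings' height; 108 above the worktop at joint value 0, sinking 1.5 per rad to 98.5 at the stop. Hub 26 across, 23 high, with three equal upright radial wings 120 degrees apart, each 9 thick, 20 high (10 above and below this point), reaching 46 from the axis, ends rounded. The gap from wings down to the lower arm shrinks from 24 to 14.5.
- wing_a (a point): Point in the middle of the first wing, 35 from the axis, at half its height; moves with the wing. The horizontal direction from head_center to it is that of the wing.
- wing_b (a point): The same point in the second wing, 120 degrees anticlockwise from wing_a seen from above.
- wing_c (a point): The same point in the third wing, 240 degrees anticlockwise from wing_a seen from above.
- filter_holder: Loose filter holder 220x71x38, 0.55 kg, lying on the clamp's base plate along y with the steel bowl at the clamp's +y (left) and the black handle at -y; its 15 thick steel neck runs under the foot, top of the neck 37.5 above the worktop. Origin: underside, 28 from the neck's middle towards the handle. Not to be handled.
- tamper: Bystander: tamper with black knob, 58 across, 106 high, at the left. Origin at its underside.
- leveller: Bystander: black round tin 82 across, 68 high, at the left. Origin at its underside.
- shot_glass: Bystander: clear shot glass 52 across, 62 high, right of the clamp. Origin at its underside.
- timer: Bystander: white kitchen timer 62x68x21, at the right in front. Origin at its underside.
- counter_brush: Bystander: flat brush with wooden handle 142x34x10, lying left of the clamp. Origin at its underside.
- distributor: Bystander: dark round distribution tool 67 across, 38 high, left of the clamp towards the back. Origin at its underside.

How it is judged:
By the outcome, as a careful person would: the job done as asked, in the order asked, and still so for the second after the job is handed in, with the robot touching nothing.
It also fails if it takes over 72 s, if anything falls off the work surface, if the arm or the gripper's body presses on something with over 40 N, if the wrist force passes 120 N, or if a joint passes its speed limit or range.

### The arm

A 7-joint arm with a two-finger parallel gripper is mounted at the origin on a cart in front of the work surface, level with it; the furniture and walls round the work are solid. World frame = base frame: x ahead of the robot, y to its left, z up, the work surface at z = 0. Lengths are in mm, angles in rad, forces in N, time in s.
With the tool pointing down it reaches from about 425 to 875 mm from the base axis. Payload 4.7 kg.
Tool frame: the origin (TCP) lies at the centre of the arm's flange, where the gripper is bolted on; the fingertips stand 182 mm ahead of it and the grasp point (between the pads) lies 164 mm ahead of it; z points along the fingers, y is the line along which they close (so a half turn about z gives the same grasp; the last joint's range is limited). The gripper opens to 87 mm and grips with 3 to 60 N. Pads are 19 mm wide; open, the fingers measure 117 mm over their backs; the gripper's body (75 mm by 190 mm) begins 51 mm behind the grasp point.
Start: joints at [1.128, 0.321, -0.07, 1.45, 0.023, 1.371, -0.057], TCP at [286.686, -583.368, 404.787] pointing down, gripper open.
Joint ranges: [-2.86, 2.86], [-0.3, 2.09], [-1.38, 1.24], [0.06, 2.45], [-1.56, 4.7], [0.09, 2.05], [-2.69, 2.69]. Speed limits (rad/s): [2.57, 2.57, 3.14, 3.14, 3.14, 3.14, 3.14].

### API

Orientations are given as a unit quaternion [x, y, z, w].
In Python, from cell import ctrl gives the robot as it stands.
- The arm moves only by the tool send_rows, never from a script. Its argument "steps" is a list that holds one entry, the list of rows, each a list of 7 numbers: the finger opening in mm, from 0 to 87, then the shift along the tool's x, y, z in mm, then the turn, a rotation vector about the tool's x, y, z in degrees. A call has exactly 5 rows; each row shifts and turns the commanded pose from where the row before left it, along the tool's axes as they then stand; what a row does not reach is not made up. A row lasts 1/12 s, in which the tool goes at most 41.7 mm and 7.16 degrees, less where a joint would pass 70% of its speed; a pose out of reach is approached as far as the arm can. A call is refused whole if a number of a shift passes 41.7 or a number of a turn 7.16, either way. A call with a gripper value outside its range is refused whole. The fingers move at their own pace and stop on an object; "grip_force" is the grip in N (left out, the last holds). Time passes only in rows, so rows that do not move let the fingers close, or fill a call up. It gives the time, the measured TCP pose, the force, the opening and the grip force at its end, in the units of the state.
- ctrl.sense(): the state, without advancing time (a new reading comes with each control period).
- ctrl.get_image(name): name is "scene" or "side" or "wrist"; returns the picture (480x640x3 uint8, blue, green, red); there is no depth.
- ctrl.camera_model(name): a dict with "vfov" (degrees; the focal length in pixels is half the picture's height over the tangent of half this angle, whatever the lens; pixels are square), "cx", "cy" (the principal point, pixels), "D" ([k1, k2, p1, p2, k3] as OpenCV has them; the pictures are not rectified), "pose" (4x4, takes a point from camera to world coordinates). Camera axes: x right, y down, z forward; pixel columns grow to the right and rows downward; lengths in mm; the calibration is good to about 2 mm. A picture is of the moment at which its call begins: read the wrist's pose just before it. camera_model takes no time and is no camera call; for the wrist camera it gives the pose at the moment of the call.
- ctrl.hand_in(): hands the job in; it is judged then, once.
The state is a dict: "time_s": time; "joints": joint angles; "qd": joint speeds; "tau": joint torques, N m; "eef_pos": TCP position; "eef_rot": TCP orientation; "ft_force": force on the tool from outside, world axes, zero at the start; "ft_torque": the same for the moment, N m; "grip_width": opening from 0.0 (shut) to 1.0 (fully open); "grip_force": force on a finger pad.
Only numpy, scipy, OpenCV 4.12 (cv2) and the standard library are available. Lean on these libraries where they do the work, as an engineer would, in place of code of your own. Each camera call takes 0.05 s, during which the arm holds its last target. There are 200 camera calls.

## Working session

There is one attempt and no reset: what is moved stays moved. The work goes in short steps, Python scripts to look and compute and a tool call to move; the robot and the scene stay as the last step left them, time stands still between calls to the robot, and variables do not carry over. Pictures are saved under pics/ and viewed, at most 10 in all, crops included, and the job is handed in when it is done.

Besides the shell and the picture viewer there is one more tool, called after "Request:" as name([rows], argument=value, ...), one row to a line, values as JSON. send_rows: Moves the arm, as the interface text tells. Its arguments: {"type":"object","properties":{"steps":{"type":"array","items":{"type":"array","items":{"type":"array","items":{"type":"number"}}}},"grip_force":{"type":"number"}},"required":["steps"]}

```bash
mkdir -p pics; ls
python3 - <<'E'
from cell import ctrl
import cv2
s=ctrl.sense()
print({k:s[k] for k in('time_s','eef_pos','eef_rot','ft_force','grip_width')})
for n in("scene","side"):
    cv2.imwrite(f"pics/{n}0.png",ctrl.get_image(n)); m=ctrl.camera_model(n); print(n,m)
E
```

```text
pics
{'time_s': 0.0, 'eef_pos': array([ 286.57682341, -583.19093503,  403.66030518]), 'eef_rot': array([ 9.74027027e-01,  2.26429785e-01, -2.67371894e-04, -9.12053107e-04]), 'ft_force': array([-1.1855976 , -0.48702907, -0.48920735]), 'grip_width': 0.9994140173369696}
scene {'vfov': 52.302786049077646, 'cx': 318.2173289176632, 'cy': 240.52771989564624, 'D': array([-0.126543,  0.      ,  0.      ,  0.      ,  0.      ]), 'pose': array([[-5.01757217e-01, -3.59117417e-01,  7.86939881e-01,
        -3.89541176e+02],
       [-8.64974132e-01,  2.16410424e-01, -4.52754104e-01,
         4.91203948e+02],
       [-7.71010852e-03, -9.07855280e-01, -4.19212768e-01,
         5.87499527e+02],
       [ 0.00000000e+00,  0.00000000e+00,  0.00000000e+00,
         1.00000000e+00]])}
side {'vfov': 51.0497027986929, 'cx': 326.24995809938156, 'cy': 243.37822821254755, 'D': array([-0.08999409,  0.        ,  0.        ,  0.        ,  0.        ]), 'pose': array([[-9.56022121e-01, -1.21463467e-01,  2.66961291e-01,
         1.83760989e+02],
       [-2.93235903e-01,  4.14047426e-01, -8.61729328e-01,
         9.77195403e+02],
       [-5.86600393e-03, -9.02114935e-01, -4.31455947e-01,
         5.92094720e+02],
       [ 0.00000000e+00,  0.00000000e+00,  0.00000000e+00,
         1.00000000e+00]])}
```

View pics/scene0.png

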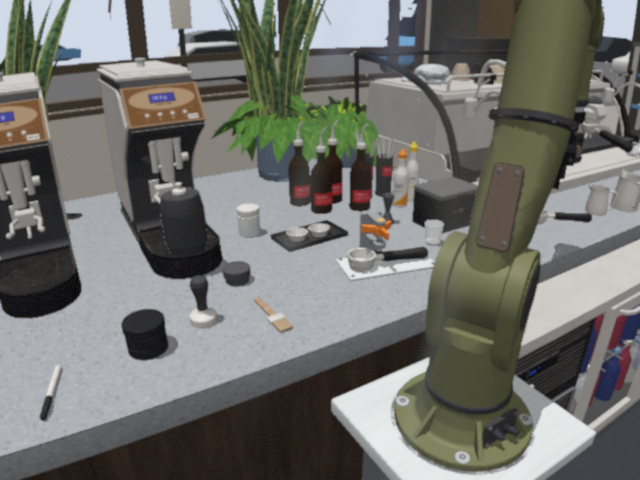

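View pics/side0.png

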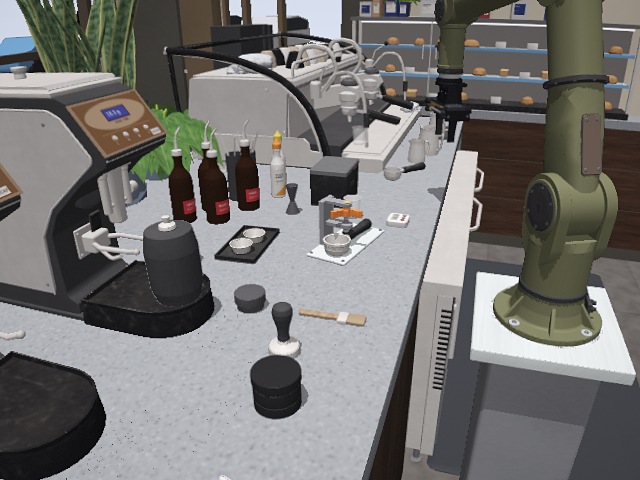

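The clamp's head is at about (376,230) in scene and (347,212) in side; the white base plate lies below it. I'll triangulate roughly, then look closer with the wrist camera.

```bash
cat > h.py <<'E'
import numpy as np, cv2
from cell import ctrl
from scipy.spatial.transform import Rotation as R
def K(m):
    f=240/np.tan(np.radians(m['vfov']/2)); return np.array([[f,0,m['cx']],[0,f,m['cy']],[0,0,1.]])
def ray(m,uv):
    p=cv2.undistortPoints(np.array([[uv]],float),K(m),m['D'])[0,0]; T=m['pose']
    d=T[:3,:3]@[p[0],p[1],1]; return T[:3,3],d/np.linalg.norm(d)
def onz(m,uv,z):
    o,d=ray(m,uv); return o+d*(z-o[2])/d[2]
def tri(rs):
    A=sum(np.eye(3)-np.outer(d,d) for o,d in rs); b=sum((np.eye(3)-np.outer(d,d))@o for o,d in rs)
    return np.linalg.solve(A,b)
def proj(m,P):
    T=np.linalg.inv(m['pose']); P=np.atleast_2d(P).astype(float)
    return cv2.projectPoints(P,cv2.Rodrigues(T[:3,:3])[0],T[:3,3],K(m),m['D'])[0][:,0]
E
python3 - <<'E'
from h import *
a=ctrl.camera_model("scene");b=ctrl.camera_model("side");w=ctrl.camera_model("wrist")
print(tri([ray(a,(376,230)),ray(b,(347,212))]), onz(a,(376,230),105),onz(b,(347,212),105))
s=ctrl.sense();Rt=R.from_quat(s['eef_rot']).as_matrix();print(Rt.round(3))
print("cam in tool",(Rt.T@(w['pose'][:3,3]-s['eef_pos'])).round(1),(Rt.T@w['pose'][:3,:3]).round(2),w['vfov'])
i=cv2.imread("pics/scene0.png")[190:290,310:470];j=cv2.imread("pics/side0.png")[180:270,290:420]
i=cv2.resize(i,(640,400),interpolation=2)
cv2.imwrite("pics/c0.png",i)
E
```

```text
[ 484.61081154 -174.4354328   111.47400808] [ 496.1830421  -183.22833067  105.        ] [ 488.79907211 -190.3570008   105.        ]
[[ 0.897  0.441 -0.001]
 [ 0.441 -0.897  0.001]
 [-0.    -0.002 -1.   ]]
cam in tool [68.8  0.3 20.2] [[-0.   -0.97 -0.26]
 [ 1.   -0.    0.  ]
 [-0.   -0.26  0.97]] 68.73253886460245
```

Request:
send_rows([
  [[0, 20, -18, 1, 0, 0, 0], [0, 20, -18, 1, 0, 0, 0], [0, 20, -18, 1, 0, 0, 0], [0, 20, -18, 1, 0, 0, 0], [0, 20, -18, 1, 0, 0, 0]],
], grip_force=20)

```text
time_s: 0.52
eef_pos: [337.0, -457.1, 399.2]
eef_rot: [0.974, 0.226, -0.0, -0.0]
ft_force: [0.4, -0.5, -0.5]
grip_width: 0.712
grip_force: 0.0
```

Request:
send_rows([
  [[0, 20, -18, 1, 0, 0, 0], [0, 20, -18, 1, 0, 0, 0], [0, 20, -18, 1, 0, 0, 0], [0, 20, -18, 1, 0, 0, 0], [0, 20, -18, 1, 0, 0, 0]],
])

```text
time_s: 0.93
eef_pos: [386.9, -332.2, 394.3]
eef_rot: [0.974, 0.226, -0.0, -0.0]
ft_force: [1.0, 0.1, -0.3]
grip_width: 0.328
grip_force: 0.0
```

Request:
send_rows([
  [[0, 20, -18, 0, 0, 0, 0], [0, 20, -18, 0, 0, 0, 0], [0, 20, -18, 0, 0, 0, 0], [0, 20, -18, 0, 0, 0, 0], [0, 0, 0, 0, 0, 0, 0]],
])

```text
time_s: 1.35
eef_pos: [429.0, -227.9, 394.7]
eef_rot: [0.973, 0.231, 0.001, -0.001]
ft_force: [0.6, 1.0, -0.2]
grip_width: 0.014
grip_force: 0.0
```

Request:
send_rows([
  [[0, 0, 0, 0, 0, 0, 6], [0, 0, 0, 0, 0, 0, 6], [0, 0, 0, 0, 0, 0, 6], [0, 0, 0, 0, 0, 0, 6], [0, 0, 0, 0, 0, 0, 2]],
])

```text
time_s: 1.77
eef_pos: [426.5, -234.0, 394.4]
eef_rot: [1.0, -0.001, -0.0, -0.0]
ft_force: [0.9, 0.2, -0.3]
grip_width: 0.007
grip_force: 0.0
```

Run:
```python
from h import *
s=ctrl.sense();print(s['time_s'],s['eef_pos'],R.from_quat(s['eef_rot']).as_matrix().round(3),s['joints'],s['grip_width'],s['ft_force'])
m=ctrl.camera_model("wrist");i=ctrl.get_image("wrist");cv2.imwrite("pics/w1.png",i)
np.savez("w1.npz",**m)
print(proj(m,[490,-185,105]))
```

```text
1.7667 [ 426.52134666 -233.98014434  394.36774134] [[ 1.    -0.002 -0.001]
 [-0.002 -1.     0.   ]
 [-0.001 -0.    -1.   ]] [ 0.79735644 -0.00758444 -0.34663216  1.84711525 -0.00245169  1.30231402
 -1.12133538] 0.006849951751318999 [ 0.91698655  0.20484274 -0.32260388]
[[254.13740798 155.90562041]]
```

View pics/w1.png

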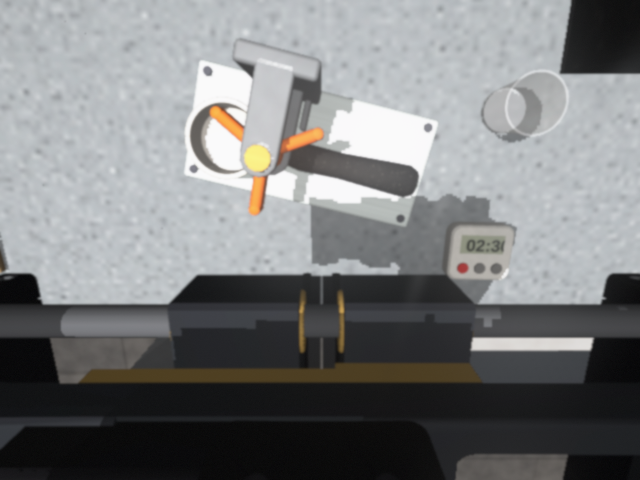

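The wrist picture shows the axis cap at (257,158), plate corners at (200,61), (438,122), (405,225), (185,175), wing tips at (255,213) front, (323,132) right and (213,110) back-left. The shot glass is at (525,108), the timer at (480,250).

Run:
```python
from h import *
from scipy.optimize import least_squares
m=dict(np.load("w1.npz"))
im=np.array([(200,61),(438,122),(405,225),(185,175)],float)
C=np.array([(66,92,8),(66,-148,8),(-46,-148,8),(-46,92,8)],float)
def W(p,P): c,s=np.cos(p[2]),np.sin(p[2]); P=np.atleast_2d(P); return np.c_[p[0]+c*P[:,0]-s*P[:,1],p[1]+s*P[:,0]+c*P[:,1],P[:,2]]
f=lambda p:np.r_[(proj(m,W(p,C))-im).ravel(),(proj(m,W(p,[0,0,134]))-(257,158)).ravel()]
r=least_squares(f,[490,-185,-.2]);p=r.x;print(p,r.fun.round(1))
print("cap z134",onz(m,(257,158),134))
tips=[(255,213),(323,132),(213,110)]
for q in np.arange(0,1.7,.2):   # tip top plane 118-1.5q
    out=[]
    for t in tips:
        v=onz(m,t,116-1.5*q)[:2]-p[:2]; out.append((np.hypot(*v).round(1),np.degrees(np.arctan2(v[1],v[0])-p[2]).round(1)))
    print(round(q,1),out)
```

```text
[ 4.90625558e+02 -1.92795674e+02 -2.33015969e-01] [-2.  -0.7  1.5 -0.7  1.7  3.9 -2.2  2.   0.8 -2.1]
cap z134 [ 489.2417057  -192.19894689  134.        ]
0.0 [(np.float64(42.3), np.float64(183.4)), (np.float64(46.2), np.float64(-56.7)), (np.float64(44.6), np.float64(60.2))]
0.2 [(np.float64(42.4), np.float64(183.4)), (np.float64(46.2), np.float64(-56.7)), (np.float64(44.7), np.float64(60.3))]
0.4 [(np.float64(42.5), np.float64(183.3)), (np.float64(46.3), np.float64(-56.7)), (np.float64(44.8), np.float64(60.3))]
0.6 [(np.float64(42.5), np.float64(183.3)), (np.float64(46.3), np.float64(-56.7)), (np.float64(44.9), np.float64(60.4))]
0.8 [(np.float64(42.6), np.float64(183.2)), (np.float64(46.3), np.float64(-56.6)), (np.float64(45.0), np.float64(60.4))]
1.0 [(np.float64(42.7), np.float64(183.1)), (np.float64(46.3), np.float64(-56.6)), (np.float64(45.0), np.float64(60.5))]
1.2 [(np.float64(42.7), np.float64(183.1)), (np.float64(46.3), np.float64(-56.6)), (np.float64(45.1), np.float64(60.5))]
1.4 [(np.float64(42.8), np.float64(183.0)), (np.float64(46.3), np.float64(-56.6)), (np.float64(45.2), np.float64(60.6))]
1.6 [(np.float64(42.8), np.float64(182.9)), (np.float64(46.3), np.float64(-56.6)), (np.float64(45.3), np.float64(60.6))]
```

Request:
send_rows([
  [[0, 0, 0, 0, 0, 0, 6.7], [0, 0, 0, 0, 0, 0, 6.7], [0, 15, -12, 20, 0, 0, 0], [0, 16, -12, 20, 0, 0, 0], [0, 0, 0, 20, 0, 0, 0]],
])

```text
time_s: 2.23
eef_pos: [465.0, -215.6, 334.4]
eef_rot: [0.994, -0.113, 0.002, -0.001]
ft_force: [0.3, 0.6, -0.6]
grip_width: 0.006
grip_force: 0.0
```

```bash
cat >> h.py <<'E'
AX=np.array([490.5,-192.7]);YAW=-.233
def where():
    s=ctrl.sense();d=s['eef_pos'][:2]-AX;c,n=np.cos(YAW),np.sin(YAW)
    X,Y=c*d[0]+n*d[1],-n*d[0]+c*d[1]
    print("t",s['time_s'],"clamp XY",round(X,1),round(Y,1),"tipz",round(s['eef_pos'][2]-182,1),"r",round(np.hypot(X,Y),1),"ang",round(np.degrees(np.arctan2(Y,X))%360,1),"tool yaw",R.from_quat(s['eef_rot']).as_matrix()[:2,0].round(3),"F",s['ft_force'].round(1))
def view(name):
    where();m=ctrl.camera_model("wrist");i=ctrl.get_image("wrist");cv2.imwrite(f"pics/{name}.png",i);np.savez(name+".npz",**m);return m,i
E
python3 -c "from h import *;view('w2')"
```

```text
t 2.2333 clamp XY -19.5 -28.1 tipz 152.4 r 34.3 ang 235.2 tool yaw [ 0.974 -0.225] F [ 0.3  0.6 -0.6]
```

View pics/w2.png

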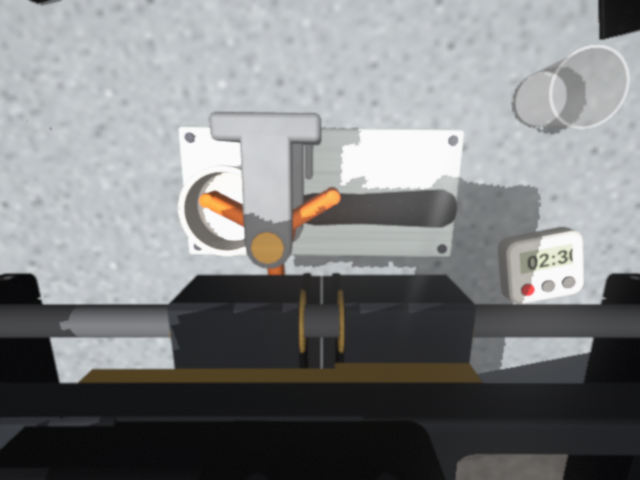

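Aligned with the clamp; the front wing runs down from the cap (268,248) at column 275, fingers are right of it (column 322). I check the axis and where the tips project.

Run:
```python
from h import *
m=dict(np.load("w2.npz"));s=ctrl.sense();Rt=R.from_quat(s['eef_rot']).as_matrix()
for z in(182,164,113,80):
    print(z,proj(m,[s['eef_pos']+Rt@[x,y,z] for x,y in((9.5,-15),(9.5,15),(-9.5,0))]).round(0).tolist())
for z in(132,135,138):print(onz(m,(268,248),z))
print(onz(dict(np.load("w1.npz")),(257,158),135))
a=ray(m,(268,248));b=ray(dict(np.load("w1.npz")),(257,158));print(tri([a,b]))
```

```text
182 [[291.0, 279.0], [351.0, 279.0], [321.0, 314.0]]
164 [[288.0, 293.0], [354.0, 293.0], [321.0, 331.0]]
113 [[274.0, 357.0], [369.0, 357.0], [321.0, 408.0]]
80 [[254.0, 440.0], [389.0, 440.0], [321.0, 507.0]]
[ 488.72196119 -192.17777305  132.        ]
[ 489.43968475 -192.8310841   135.        ]
[ 490.15740831 -193.48439516  138.        ]
[ 489.26808732 -192.37632823  135.        ]
[ 489.20194324 -192.38238618  133.88331261]
```

Request:
send_rows([
  [[0, -3, 3, 10, 0, 0, 0], [0, 0, 0, 15, 0, 0, 0], [0, 0, 0, 15, 0, 0, 0], [0, 0, 0, 15, 0, 0, 0], [0, 0, 0, 5, 0, 0, 0]],
])

```text
time_s: 2.7
eef_pos: [457.5, -220.5, 273.3]
eef_rot: [0.993, -0.116, -0.001, -0.0]
ft_force: [-0.2, 0.9, 0.2]
grip_width: 0.008
grip_force: 0.0
```

```bash
sed -i 's/490.5,-192.7/489.6,-192.6/' h.py; python3 -c "from h import *;where()
i=ctrl.get_image('side')[170:270,270:410];cv2.imwrite('pics/s2.png',cv2.resize(i,(700,500),interpolation=2))"
```

```text
t 2.7 clamp XY -24.8 -34.5 tipz 91.3 r 42.5 ang 234.3 tool yaw [ 0.973 -0.23 ] F [-0.2  0.9  0.2]
```

View pics/s2.png

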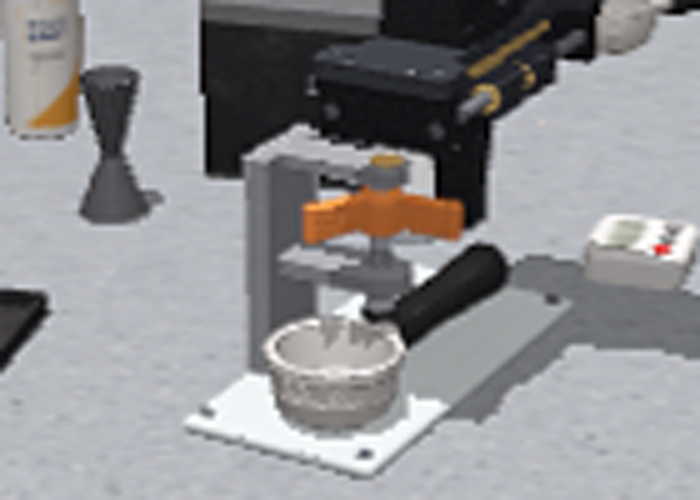

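The fingers stand beside the front wing, clear of arms. Stroke 1.

Request:
send_rows([
  [[0, -4, -10.5, 0, 0, 0, 0], [0, -4.5, -8.5, 0, 0, 0, 0], [0, -3, -9, 0, 0, 0, 0], [0, -0.5, -9.5, 0, 0, 0, 0], [0, 0, 0, 0, 0, 0, 0]],
])

```text
time_s: 3.17
eef_pos: [456.2, -178.3, 275.7]
eef_rot: [0.994, -0.114, 0.001, 0.0]
ft_force: [-1.2, 0.4, -0.7]
grip_width: 0.003
grip_force: 0.3
```

```bash
python3 -c "from h import *;where()"
```

```text
t 3.1667 clamp XY -35.8 6.2 tipz 93.7 r 36.4 ang 170.1 tool yaw [ 0.974 -0.226] F [-1.2  0.4 -0.7]
```

Request:
send_rows([
  [[0, 1, -6.5, 1, 0, 0, 0], [0, 4.5, -8.5, 0, 0, 0, 0], [0, 6.5, -7, 0, 0, 0, 0], [0, 8, -5, 0, 0, 0, 0], [0, 9, -3, 0, 0, 0, 0]],
])

```text
time_s: 3.58
eef_pos: [491.3, -156.7, 273.2]
eef_rot: [0.993, -0.115, -0.001, -0.0]
ft_force: [-4.5, -1.0, -0.2]
grip_width: 0.004
grip_force: 1.9
```

```bash
python3 -c "from h import *;where()"
```

```text
t 3.5833 clamp XY -6.6 35.4 tipz 91.2 r 36.0 ang 100.6 tool yaw [ 0.974 -0.228] F [-4.5 -1.  -0.2]
```

Request:
send_rows([
  [[0, 9.5, -1, 0, 0, 0, 0], [0, 8, 0.5, 0, 0, 0, 0], [0, 4, 1, 0, 0, 0, 0], [0, 0, 0, 0, 0, 0, 0], [0, 0, 0, 0, 0, 0, 0]],
])

```text
time_s: 4.0
eef_pos: [512.6, -163.3, 274.0]
eef_rot: [0.993, -0.115, 0.001, -0.0]
ft_force: [-0.1, 0.2, 0.3]
grip_width: 0.005
grip_force: 0.3
```

```bash
python3 -c "from h import *;view('w3')"
```

```text
t 4.0 clamp XY 15.6 33.8 tipz 92.0 r 37.2 ang 65.2 tool yaw [ 0.973 -0.229] F [-0.1  0.2  0.3]
```

View pics/w3.png

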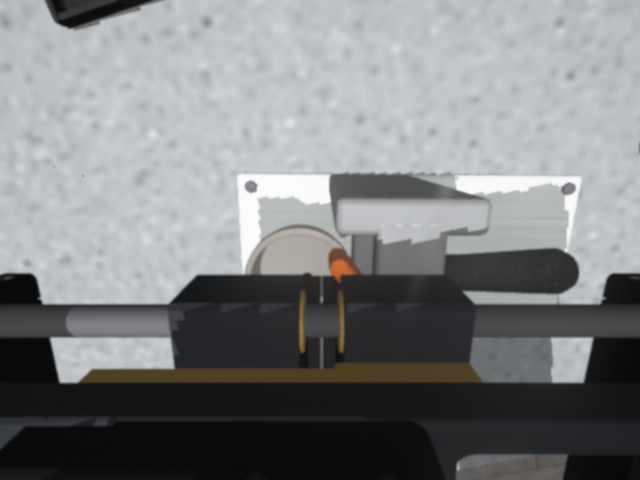

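Wing tip shows at (337,255), just ahead of the fingers: the wing went along. Back off, lift, go over to the start of the next stroke.

Request:
send_rows([
  [[0, -5, -2, 0, 0, 0, 0], [0, 0, 0, -20, 0, 0, 0], [0, 0, 0, -20, 0, 0, 0], [0, 0, 0, -20, 0, 0, 0], [0, 0, 0, 0, 0, 0, 0]],
])

```text
time_s: 4.47
eef_pos: [508.3, -160.4, 338.4]
eef_rot: [0.993, -0.115, 0.004, 0.001]
ft_force: [0.6, 0.4, 1.1]
grip_width: 0.008
grip_force: 0.0
```

Request:
send_rows([
  [[0, -11, 17, 0, 0, 0, 0], [0, -12, 17, 0, 0, 0, 0], [0, -12, 17, 0, 0, 0, 0], [0, 0, 18, 0, 0, 0, 0], [0, 0, 0, 0, 0, 0, 0]],
])

```text
time_s: 4.88
eef_pos: [455.2, -223.0, 333.7]
eef_rot: [0.993, -0.118, -0.0, 0.001]
ft_force: [0.2, -0.8, 0.1]
grip_width: 0.006
grip_force: 0.0
```

Run:
```python
from h import *
m=dict(np.load("w3.npz"));v=onz(m,(337,253),112)[:2]-AX;print(np.hypot(*v),np.degrees(np.arctan2(v[1],v[0])-YAW))
view('w4')
```

```text
50.04447890559088 31.847005562310947
t 4.8833 clamp XY -26.4 -37.5 tipz 151.7 r 45.9 ang 234.8 tool yaw [ 0.972 -0.235] F [ 0.2 -0.8  0.1]
```

View pics/w4.png

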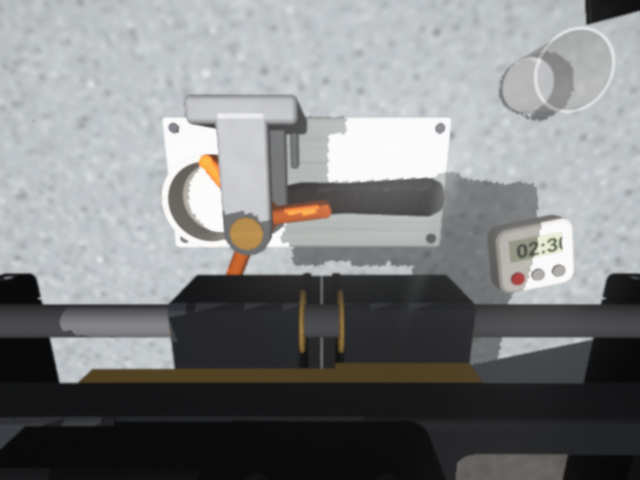

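Wings now show with tips at (328,210) right, (206,158) back-left and one at the front (235,270): turned by about 145°. Same stroke again.

Request:
send_rows([
  [[0, 0, -2, 20, 0, 0, 0], [0, 0, -2, 20, 0, 0, 0], [0, 0, 0, 20, 0, 0, 0], [0, -2.5, -9.5, 0, 0, 0, 0], [0, -4.5, -8.5, 0, 0, 0, 0]],
])

```text
time_s: 5.35
eef_pos: [455.6, -194.7, 273.1]
eef_rot: [0.993, -0.115, -0.001, -0.001]
ft_force: [0.0, 0.9, 0.6]
grip_width: 0.003
grip_force: 0.0
```

Request:
send_rows([
  [[0, -3, -9, 0, 0, 0, 0], [0, -0.5, -9.5, 0, 0, 0, 0], [0, 2, -9.5, 0, 0, 0, 0], [0, 0, 0, 0, 0, 0, 0], [0, 0, 0, 0, 0, 0, 0]],
])

```text
time_s: 5.77
eef_pos: [461.3, -167.6, 274.5]
eef_rot: [0.993, -0.114, 0.001, -0.0]
ft_force: [0.3, -0.1, 0.5]
grip_width: 0.004
grip_force: 0.0
```

Run:
```python
from h import *
m=dict(np.load("w4.npz"))
for t in((328,210),(206,158)):
    v=onz(m,t,112)[:2]-AX;print(np.hypot(*v),np.degrees(np.arctan2(v[1],v[0])-YAW))
where()
```

```text
44.02773101624875 -79.1809281546109
45.338094391733776 33.1714637752482
t 5.7667 clamp XY -33.3 17.8 tipz 92.5 r 37.7 ang 151.9 tool yaw [ 0.974 -0.227] F [ 0.3 -0.1  0.5]
```

Request:
send_rows([
  [[0, 3, -3.5, 0, 0, 0, 0], [0, 6.5, -7, 0, 0, 0, 0], [0, 8, -5, 0, 0, 0, 0], [0, 9, -3, 0, 0, 0, 0], [0, 9, -1, 0, 0, 0, 0]],
])

```text
time_s: 6.18
eef_pos: [500.1, -157.1, 273.1]
eef_rot: [0.993, -0.115, -0.001, -0.001]
ft_force: [-4.7, 0.8, 0.1]
grip_width: 0.003
grip_force: 1.6
```

```bash
python3 -c "from h import *;where()"
```

```text
t 6.1833 clamp XY 2.0 37.0 tipz 91.1 r 37.1 ang 86.9 tool yaw [ 0.974 -0.228] F [-4.7  0.8  0.1]
```

Request:
send_rows([
  [[0, 7, 1, 0, 0, 0, 0], [0, 5, 1, 0, 0, 0, 0], [0, 1, 1, 0, 0, 0, 0], [0, 0, 0, 0, 0, 0, 0], [0, 0, 0, 0, 0, 0, 0]],
])

```text
time_s: 6.6
eef_pos: [512.2, -163.6, 274.0]
eef_rot: [0.993, -0.115, 0.001, -0.0]
ft_force: [0.7, 0.6, 0.2]
grip_width: 0.004
grip_force: 0.6
```

```bash
python3 -c "from h import *;where()"
```

```text
t 6.6 clamp XY 15.2 33.4 tipz 92.0 r 36.7 ang 65.5 tool yaw [ 0.974 -0.229] F [0.7 0.6 0.2]
```

Request:
send_rows([
  [[0, -5, -2, 0, 0, 0, 0], [0, 0, 0, -20, 0, 0, 0], [0, 0, 0, -20, 0, 0, 0], [0, 0, 0, -20, 0, 0, 0], [0, 0, 0, 0, 0, 0, 0]],
])

```text
time_s: 7.02
eef_pos: [508.3, -161.1, 338.5]
eef_rot: [0.993, -0.115, 0.004, 0.002]
ft_force: [0.4, 0.0, 0.2]
grip_width: 0.007
grip_force: 0.0
```

Request:
send_rows([
  [[0, -11, 17, 0, 0, 0, 0], [0, -12, 17, 0, 0, 0, 0], [0, -12, 17, 0, 0, 0, 0], [0, 0, 18, 0, 0, 0, 0], [0, 0, 0, 0, 0, 0, 0]],
])

```text
time_s: 7.43
eef_pos: [455.1, -223.7, 333.8]
eef_rot: [0.993, -0.118, 0.0, 0.002]
ft_force: [0.6, -2.6, -0.6]
grip_width: 0.003
grip_force: 0.0
```

```bash
python3 -c "from h import *;view('w5')"
```

```text
t 7.4333 clamp XY -26.4 -38.2 tipz 151.8 r 46.4 ang 235.4 tool yaw [ 0.972 -0.235] F [ 0.6 -2.6 -0.6]
```

View pics/w5.png

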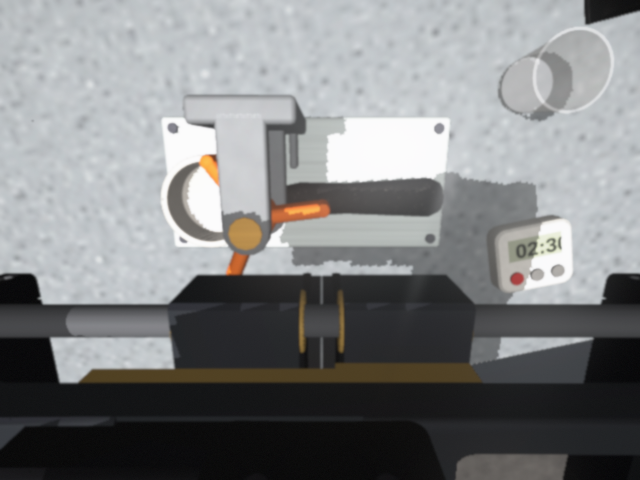

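The picture shows the wings at the same places as before (328,210), (206,158), so exactly one wing pitch (120°). Third stroke, in small steps watching the force.

Request:
send_rows([
  [[0, 0, -2, 20, 0, 0, 0], [0, 0, -3, 20, 0, 0, 0], [0, 0, 0, 20, 0, 0, 0], [0, -2.5, -9.5, 0, 0, 0, 0], [0, -4.5, -8.5, 0, 0, 0, 0]],
])

```text
time_s: 7.9
eef_pos: [455.8, -194.2, 273.1]
eef_rot: [0.993, -0.115, -0.001, -0.001]
ft_force: [0.6, -0.6, -0.7]
grip_width: 0.005
grip_force: 0.0
```

Request:
send_rows([
  [[0, -2, -5, 0, 0, 0, 0], [0, -1, -5, 0, 0, 0, 0], [0, 0, -5, 0, 0, 0, 0], [0, 0, 0, 0, 0, 0, 0], [0, 0, 0, 0, 0, 0, 0]],
])

```text
time_s: 8.32
eef_pos: [456.6, -180.3, 274.5]
eef_rot: [0.993, -0.115, 0.001, 0.0]
ft_force: [0.7, 0.2, 0.1]
grip_width: 0.007
grip_force: 0.0
```

```bash
python3 -c "from h import *;where()"
```

```text
t 8.3167 clamp XY -34.9 4.4 tipz 92.5 r 35.2 ang 172.8 tool yaw [ 0.974 -0.229] F [0.7 0.2 0.1]
```

Request:
send_rows([
  [[0, -0.5, -4, 0, 0, 0, 0], [0, 0.5, -4, 0, 0, 0, 0], [0, 2, -4, 0, 0, 0, 0], [0, 2.5, -4.5, 0, 0, 0, 0], [0, 2.5, -3.5, 0, 0, 0, 0]],
])

```text
time_s: 8.73
eef_pos: [467.4, -162.6, 273.5]
eef_rot: [0.993, -0.115, -0.001, 0.001]
ft_force: [-8.3, -9.4, 1.3]
grip_width: 0.004
grip_force: 5.8
```

```bash
python3 -c "from h import *;where()"
```

```text
t 8.7333 clamp XY -28.5 24.1 tipz 91.5 r 37.3 ang 139.9 tool yaw [ 0.974 -0.229] F [-8.3 -9.4  1.3]
```

Request:
send_rows([
  [[0, 1.5, -2, 0, 0, 0, 0], [0, 1.5, -2, 0, 0, 0, 0], [0, 0, 0, 0, 0, 0, 0], [0, 0, 0, 0, 0, 0, 0], [0, 0, 0, 0, 0, 0, 0]],
])

```text
time_s: 9.15
eef_pos: [468.8, -162.1, 273.2]
eef_rot: [0.993, -0.116, -0.004, 0.002]
ft_force: [-11.7, -8.2, 6.4]
grip_width: 0.007
grip_force: 6.7
```

```bash
python3 -c "from h import *;where()"
```

```text
t 9.15 clamp XY -27.3 24.8 tipz 91.2 r 36.9 ang 137.7 tool yaw [ 0.973 -0.231] F [-11.7  -8.2   6.4]
```

Request:
send_rows([
  [[0, 2, -1.5, 0, 0, 0, 0], [0, 2, -1.5, 0, 0, 0, 0], [0, 2, -1.5, 0, 0, 0, 0], [0, 0, 0, 0, 0, 0, 0], [0, 0, 0, 0, 0, 0, 0]],
])

```text
time_s: 9.57
eef_pos: [472.0, -161.4, 272.8]
eef_rot: [0.993, -0.118, -0.01, 0.004]
ft_force: [-26.4, -11.9, 18.1]
grip_width: 0.003
grip_force: 14.5
```

```bash
python3 -c "from h import *;where()"
```

```text
t 9.5667 clamp XY -24.4 26.3 tipz 90.8 r 35.9 ang 132.8 tool yaw [ 0.972 -0.234] F [-26.4 -11.9  18.1]
```

Force rises with the tip nearly still (the tool tilts): the stop. Back off, lift and check.

```bash
python3 -c "
from h import *
s=ctrl.sense();M=R.from_quat(s['eef_rot']).as_matrix();d=(s['eef_pos']+M@[0,0,175])[:2]-AX;c,n=np.cos(YAW),np.sin(YAW);X,Y=c*d[0]+n*d[1],-n*d[0]+c*d[1];print(X,Y,np.degrees(np.arctan2(Y,X)))
m=R.from_quat([0.993,-.116,-.004,.002]).as_matrix();d=(np.array([468.8,-162.1,273.2])+m@[0,0,175])[:2]-AX;X,Y=c*d[0]+n*d[1],-n*d[0]+c*d[1];print(X,Y,np.degrees(np.arctan2(Y,X)))"
```

```text
-27.78943101248906 24.44634572192068 138.661930746664
-28.589580379703893 24.014707896046435 139.9703747906217
```

Request:
send_rows([
  [[0, -6, 5, 0, 0, 0, 0], [0, -6, 6, 0, 0, 0, 0], [0, 0, 0, 0, 0, 0, 0], [0, 0, 0, -20, 0, 0, 0], [0, 0, 0, -20, 0, 0, 0]],
])

```text
time_s: 9.98
eef_pos: [464.5, -163.1, 313.3]
eef_rot: [0.993, -0.114, -0.001, -0.001]
ft_force: [0.7, 0.5, -1.1]
grip_width: 0.008
grip_force: 0.0
```

Request:
send_rows([
  [[0, 0, 0, -20, 0, 0, 0], [0, -10, 10, -20, 0, 0, 0], [0, -10, 10, -20, 0, 0, 0], [0, -10, 10, -20, 0, 0, 0], [0, 0, 0, 0, 0, 0, 0]],
])

```text
time_s: 10.4
eef_pos: [428.6, -187.6, 397.9]
eef_rot: [0.993, -0.116, 0.003, 0.001]
ft_force: [-0.2, -0.1, -0.5]
grip_width: 0.006
grip_force: 0.0
```

Run:
```python
from h import *
m,i=view('w6')
j=ctrl.get_image('side')[170:270,270:410]
cv2.imwrite('pics/f6.png',np.hstack([cv2.resize(i[:300,:480],(480,300)),np.zeros((300,0,3),np.uint8)]) if 0 else np.vstack([cv2.resize(i[60:310,120:480],(432,300)),cv2.resize(j,(432,300),interpolation=2)]))
```

```text
t 10.4 clamp XY -60.6 -9.2 tipz 215.9 r 61.3 ang 188.6 tool yaw [ 0.973 -0.23 ] F [-0.2 -0.1 -0.5]
```

View pics/f6.png

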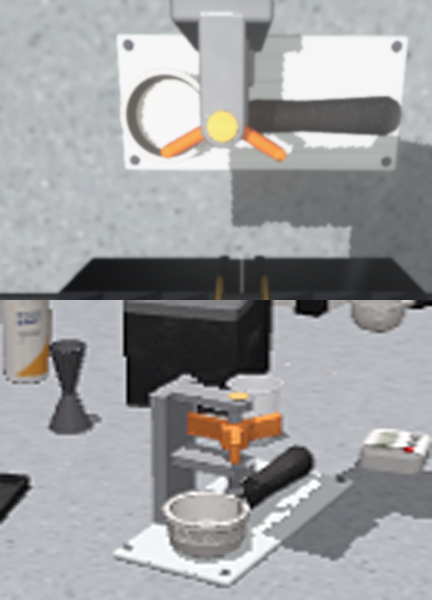

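Wrist crop (top): wings now point front-left with tip (165,152) and front-right with tip (283,156); the holder has not moved. I compare the wing angle with the finger position at the stop.

Run:
```python
from h import *
m=dict(np.load("w6.npz"))
for t in((165,152),(284,157)):
  for z in(104,112):
    v=onz(m,(120+t[0]/1.2,60+t[1]/1.2),z)[:2]-AX;print(z,np.hypot(*v),np.degrees(np.arctan2(v[1],v[0])-YAW)%360)
i=cv2.imread('pics/w6.png');h=cv2.cvtColor(i,cv2.COLOR_BGR2HSV)
k=cv2.inRange(h,(5,150,120),(16,255,255));n,l,st,c=cv2.connectedComponentsWithStats(k)
for a in range(1,n):
  if st[a,4]>80:
    v=onz(m,c[a],106)[:2]-AX;print(st[a],np.hypot(*v),np.degrees(np.arctan2(v[1],v[0])-YAW)%360)
```

```text
104 42.52026896404552 114.97062241727825
112 40.90620140394332 114.81648768074952
104 43.89589566041054 241.10362291633368
112 42.748404548799755 241.59519825830628
[254 167  35  24 306] 28.94599495771269 114.20420502953705
[324 167  34  26 345] 27.94031238651735 243.02393562601884
```

```bash
python3 -c "from cell import ctrl;print(ctrl.hand_in())"
```

```text
the job is handed in; nothing more can be done
None
```

I turned the winged screw clockwise about 305° in three fingertip strokes, until it stopped against about 34 N with the wing hardly moving. The filter holder lies where it was, nothing else on the worktop was touched, and the arm is clear of the clamp. I took the stop from that force and did not measure the foot on the neck directly. The job is handed in; no verdict came back.

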